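# Get the bearing ring out from behind the casting

### The job

In one of the two sheet-metal lanes on the bench a flanged casting stands in front of a small bearing ring and blocks it. First lift the casting out and stand it upright on the bare bench, out of the way; then take the ring out from behind it and lay it flat in the middle of the round tin lid.

Things in the scene. Friction and masses are not known exactly. Their poses are not given: they have to be found in the camera images.
- casting: Dark cast-iron bracket, upright: round hub about 42 mm across, 56 mm high in all, on a square flange 46 x 48 mm, 10 mm thick; 0.4 to 0.8 kg. Origin: centre of the underside, z up. It starts at the front (robot) end of its lane, underside 4 mm above the bench, close in front of the ring. Grip the hub above the lane's walls.
- ring_small: Light grey machined ring lying flat: 56 mm across, 24 mm bore, 22 mm high, 0.2 to 0.3 kg. Origin: centre of the underside, z up. It lies 2 to 12 mm behind the casting in the same lane, underside 4 mm above the bench, top just below the walls' top. Fingers fit only in front of and behind it (along the lane), not at its sides. A larger 70 mm ring in the open is a bystander.
- lane_a: The lane with casting and ring: metal channel fixed to the bench, 160 mm long (x), 72 wide (y), 66 inside; floor 4 mm; walls 3 mm thick, 26 high at both sides and the rear (+x) end; front (-x) end open. Origin: centre of the underside. The ring's centre is about 14 mm behind it, 35 mm free from ring to rear wall. A like lane with a knob and a nut stands to its left or right.
- lid: Round grey tin lid lying on the bench right of the lanes, fixed: 97 mm across, 5 mm high; the ring rests on its top, 5 mm above the bench. Origin: centre of its underside. The bench behind the lid and the right-hand lane (x about 0.68, y from -0.22 to 0) is empty. Farther right (y below -0.35) a fixed divided metal tray stands on bins, its top about 0.25 m above the bench: pass over it.
Things that resemble listed ones, but are neither listed nor needed, are in the scene too. What is meant by the casting is not pink, and is the smaller of those in its own colour.

How it is judged:
By the outcome, as a careful person would: the job done as asked, in the order asked, and still so for the second after the job is handed in, with the robot touching nothing.
It also fails if it takes over 58 s, if anything falls off the work surface, if the arm or the gripper's body presses on something with over 40 N, if the wrist force passes 120 N, or if a joint passes its speed limit or range.

### The arm

A 6-joint arm with a two-finger parallel gripper is mounted at the origin on a cart in front of the work surface, level with it; the furniture and walls round the work are solid. World frame = base frame: x ahead of the robot, y to its left, z up, the work surface at z = 0. Lengths are in m, angles in degrees, forces in N, time in s.
With the tool pointing down it reaches from about 0.25 to 0.8 m from the base axis. Payload 3.9 kg.
Tool frame: the origin (TCP) lies midway between the tips of the shut fingers; the grasp point (between the pads) lies 19 mm behind it; z points along the fingers, y is the direction in which the jaws open and shut (so a half turn about z gives the same grasp; the last joint's range is limited). The gripper opens to 85 mm and grips with 20 to 120 N. Pads are 22 mm wide; open, the fingers measure 114 mm over their backs; the gripper's body (76 mm by 85 mm) begins 54 mm behind the grasp point. The pads swing forward as they close: fully open they stand 13 mm farther back than shut.
Start: joints at [-63.656, 14.897, -7.913, 67.191, 0, 90], TCP at [0.233, -0.47, 0.231] pointing down, gripper open.
Joint ranges: [-159.42, 159.42], [-47.68, 98.78], [-73.54, 78.23], [-108.79, 121.32], [-90, 84.71], [-180, 180]. Speed limits (degrees/s): [147.25, 147.25, 180, 180, 180, 180].

### API

Orientations are given as [roll, pitch, yaw] about the fixed x, y, z axes, in that order (R = Rz(yaw) Ry(pitch) Rx(roll)).
In Python, from workcell import telemetry, eyes, workorder gives the robot as it stands.
- The arm moves only by the shell command python3 -m crank 'ROWS' [FORCE]. ROWS is JSON, a list of rows, each a list of 3 entries, a list of its own where there are three numbers: the shift along the tool's x, y, z in units of 25 mm (1.0 is 25 mm), then the turn, a rotation vector about the tool's x, y, z in rad, then the finger opening in mm, from 0 to 85.4. A call has 1 to 20 rows; each row shifts and turns the commanded pose from where the row before left it, along the tool's axes as they then stand; what a row does not reach is not made up. A row lasts 1/12 s, in which the tool goes at most 41.7 mm and 7.16 degrees, less where a joint would pass 70% of its speed; a pose out of reach is approached as far as the arm can. A call is refused whole if a number of a shift passes 1 or a number of a turn 0.125, either way. A call with a gripper value outside its range is refused whole. The fingers move at their own pace and stop on an object; FORCE is the grip in N (left out, the last holds). Time passes only in rows, so rows that do not move let the fingers close. It gives the time, the measured TCP pose, the force and the opening at its end, in the units of the state.
- telemetry.observe(): the state, without advancing time (a new reading comes with each control period).
- eyes.camera(name): name is "side" or "top"; returns the picture (384x512x3 uint8, red, green, blue); there is no depth.
- eyes.camera_params(name): a dict with "fov_y" (degrees; the focal length in pixels is half the picture's height over the tangent of half this angle, whatever the lens; pixels are square), "cx", "cy" (the principal point, pixels), "extrinsics" (4x4, takes a point from world to camera coordinates). Camera axes: x right, y down, z forward; pixel columns grow to the right and rows downward; lengths in m; the calibration is good to about 2 mm. A picture is of the moment at which its call begins. camera_params takes no time and is no camera call.
- workorder.hand_in(): hands the job in, once; it reports no verdict.
Trained networks look in the newest picture that a camera, given by its name, has taken for a name from the list of things; names that differ only in an ending like _2 or _b are one class to them, and where a whole thing is asked for, a point or a joint stands for the part that bears it (a point fixed in the world has none). Each returns a list of dicts, best first, with "score" (0 to 1); they miss things now and then, are a little off and sometimes report something else, mostly with a low value. They report only what shows in the picture. A call takes as long as a camera call. They do not tell look-alikes from the thing itself.
- eyes.boxes_of(name, camera): "rect" ([centre column, centre row, width, height] as shares, 0 to 1, of the picture: columns of its width, rows of its height, round what is visible of it).
The state is a dict: "time_s": time; "joint_positions": joint angles; "qvel": joint speeds; "joint_torque": joint torques, N m; "eef_pos": TCP position; "tool_rot": TCP orientation; "force": force on the tool from outside, world axes, zero at the start; "torque": the same for the moment, N m; "width": finger opening in m.
Only numpy, scipy, OpenCV 4.12 (cv2) and the standard library are available. Lean on these libraries where they do the work, as an engineer would, in place of code of your own. Each camera call takes 0.05 s, during which the arm holds its last target.

## Working session

There is one attempt and no reset: what is moved stays moved. The work goes in short steps, Python scripts to look and compute and a shell command to move; the robot and the scene stay as the last step left them, time stands still between calls to the robot, and variables do not carry over. Pictures are saved under pics/ and viewed, and the job is handed in when it is done.

```bash
ls; mkdir -p pics; cat > h.py <<'E'
import numpy as np, cv2
from workcell import telemetry, eyes, workorder
def snap(name,fn,crop=None,scale=1):
    im=eyes.camera(name)
    o=im
    if crop: o=im[crop[1]:crop[3],crop[0]:crop[2]]
    if scale!=1: o=cv2.resize(o,None,fx=scale,fy=scale,interpolation=cv2.INTER_CUBIC)
    cv2.imwrite(fn,o[:,:,::-1]); np.save('pics/last_%s.npy'%name,im); return im
def cam(name):
    p=eyes.camera_params(name); f=192/np.tan(np.radians(p['fov_y'])/2); return f,p['cx'],p['cy'],np.array(p['extrinsics'])
def ray(name,u,v,z):
    f,cx,cy,E=cam(name); d=E[:3,:3].T@np.array([(u-cx)/f,(v-cy)/f,1]); o=-E[:3,:3].T@E[:3,3]
    return o+d*(z-o[2])/d[2]
def proj(name,p):
    f,cx,cy,E=cam(name); q=E[:3,:3]@np.array(p)+E[:3,3]; return np.array([cx+f*q[0]/q[2],cy+f*q[1]/q[2]])
E
python3 - <<'E'
from h import *
print(telemetry.observe())
for c in('top','side'):
    snap(c,f'pics/{c}0.png',scale=1.5); print(c,eyes.camera_params(c))
    for n in('casting','ring_small','lane_a','lid'):
        for b in eyes.boxes_of(n,c): 
            r=b['rect'];print(c,n,round(b['score'],2),[round(x) for x in (r[0]*512,r[1]*384,r[2]*512,r[3]*384)])
E
```

```text
pics
{'time_s': 0.0, 'joint_positions': array([-6.36554976e+01,  1.49361702e+01, -7.98718771e+00,  6.71900643e+01,
        2.42796695e-04,  9.00009267e+01]), 'qvel': array([-0.00959399,  0.09593707, -0.0318649 , -0.09466792,  0.00219346,
       -0.05256728]), 'joint_torque': array([ 1.17680076e-03, -4.05680537e+01,  2.53922063e+01,  1.86345249e-02,
        6.50384050e-05, -3.47577860e-06]), 'eef_pos': array([ 0.23267157, -0.46985297,  0.23045147]), 'tool_rot': array([-1.79886578e+02, -2.40961821e-04,  2.63435753e+01]), 'force': array([ 0.06664339, -0.01376477, -0.0063582 ]), 'torque': array([-0.0002128 ,  0.01212622, -0.01026347]), 'width': 0.08510730991382769}
top {'fov_y': 45.97268507221078, 'cx': 249.17388331241963, 'cy': 189.19063533645613, 'extrinsics': array([[ 0.00964596, -0.99994466,  0.00419804, -0.03693803],
       [-0.9915412 , -0.01010815, -0.12939814,  0.5173618 ],
       [ 0.12943341, -0.00291436, -0.99158383,  1.04597468],
       [ 0.        ,  0.        ,  0.        ,  1.        ]])}
top casting 0.87 [324, 168, 34, 32]
top casting 0.8 [170, 232, 22, 19]
top casting 0.75 [213, 199, 22, 18]
top ring_small 0.55 [211, 175, 25, 22]
top lane_a 0.73 [212, 180, 38, 70]
top lid 0.61 [346, 223, 40, 40]
side {'fov_y': 47.96188697871482, 'cx': 249.82830109004934, 'cy': 195.65001289243116, 'extrinsics': array([[-9.99705689e-01, -2.42535945e-02,  5.46925931e-04,
         4.93847625e-01],
       [-1.19421399e-02,  4.72367424e-01, -8.81320828e-01,
         5.12689409e-02],
       [ 2.11168480e-02, -8.81067977e-01, -4.72518041e-01,
         8.57875572e-01],
       [ 0.00000000e+00,  0.00000000e+00,  0.00000000e+00,
         1.00000000e+00]])}
side casting 0.9 [217, 160, 28, 38]
side casting 0.83 [300, 259, 27, 40]
side casting 0.49 [247, 210, 15, 12]
side lane_a 0.55 [248, 209, 19, 12]
side lid 0.72 [272, 164, 41, 14]
```

View pics/top0.png

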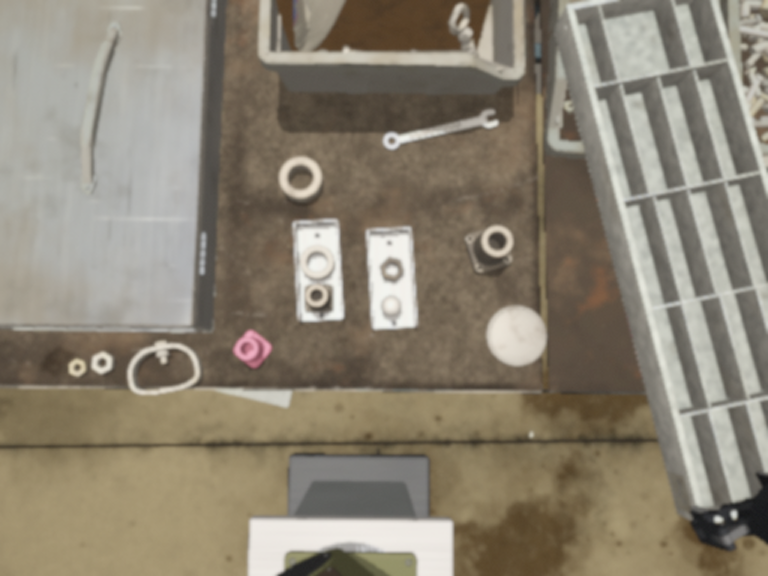

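View pics/side0.png

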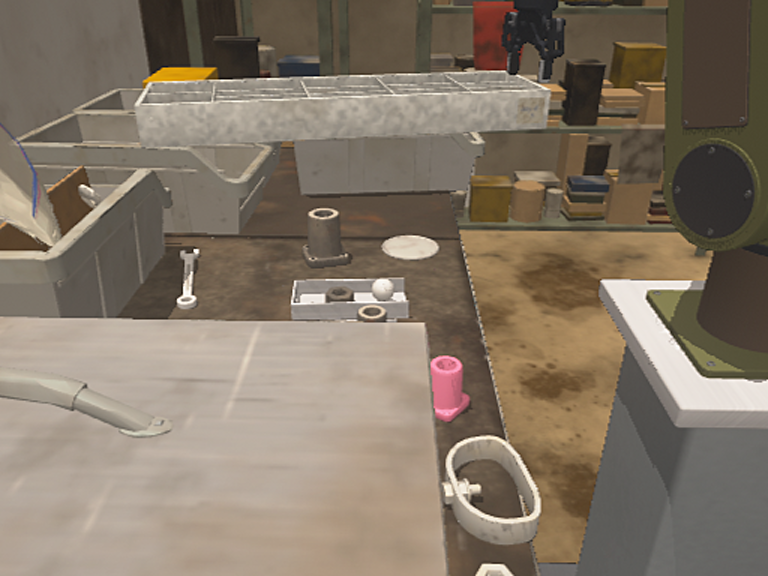

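Casting candidates in the top picture (native px): pink at (170,232), a large dark one at (324,168) and a small dark one at (213,199) in the left lane. The last fits: not pink, the smaller dark one, and in front of a ring in a lane. I'll check it in an enlarged crop.

```bash
python3 - <<'E'
from h import *
im=np.load('pics/last_top.npy'); o=cv2.resize(im[135:240,170:380],None,fx=3.8,fy=3.8,interpolation=cv2.INTER_CUBIC); cv2.imwrite('pics/topcrop.png',o[:,:,::-1])
im=np.load('pics/last_side.npy'); o=cv2.resize(im[170:230,180:290],None,fx=7,fy=7,interpolation=cv2.INTER_CUBIC); cv2.imwrite('pics/sidecrop.png',o[:,:,::-1])
E
```

```text
(no output)
```

View pics/topcrop.png

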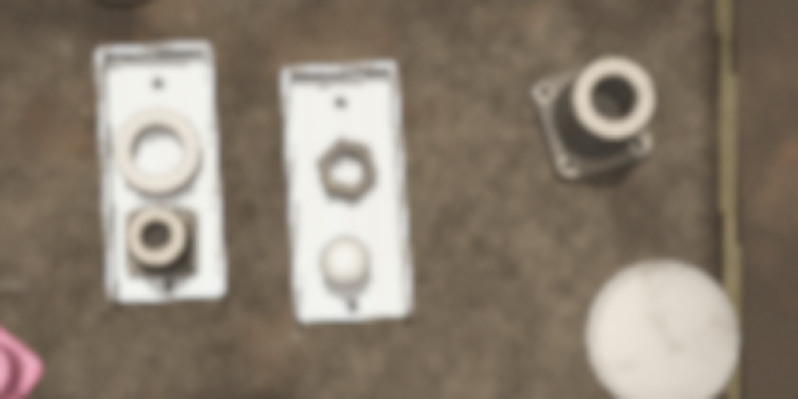

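View pics/sidecrop.png

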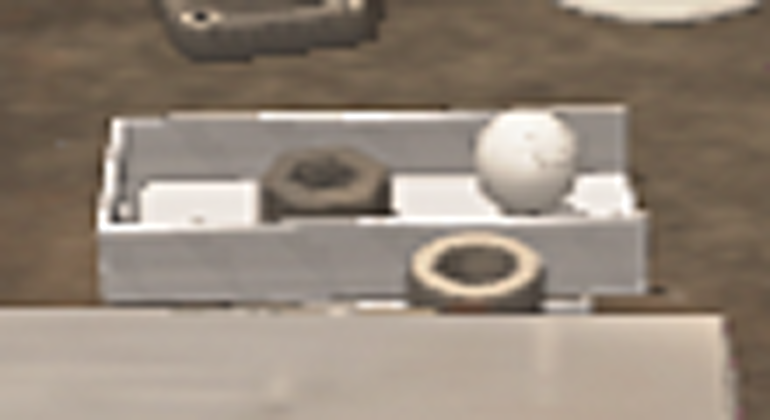

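```bash
python3 - <<'E'
from h import *
g=lambda x,y:(170+x/3.8-.4,135+y/3.8-.4)
for n,x,y,z in [('hub',156,238,.060),('ringtop',157,151,.026),('FL',108,302,.026),('FR',227,297,.026),('RR',211,42,.026),('RL',96,47,.026),('lid',663,337,.005),('lidL',586,337,.005),('lidR',741,337,.005),('bighub',613,98,.07),
 ('R_FL',298,322,.026),('R_FR',412,316,.026),('R_RR',397,62,.026),('R_RL',282,68,.026)]:
    print(n,ray('top',*g(x,y),z).round(4))
f=lambda x,y:(180+x/7-.5,170+y/7-.5)
print('side hub',ray('side',*f(477,262),.060).round(4), ray('side',*f(410,262),.060).round(4),ray('side',*f(545,262),.060).round(4))
E
```

```text
hub [0.4945 0.0575 0.06  ]
ringtop [0.5539 0.0608 0.026 ]
FL [0.4576 0.0896 0.026 ]
FR [0.4615 0.015  0.026 ]
RR [0.6249 0.0277 0.026 ]
RL [0.6209 0.1012 0.026 ]
lid [ 0.4403 -0.2631  0.005 ]
lidL [ 0.4398 -0.2138  0.005 ]
lidR [ 0.4408 -0.3129  0.005 ]
bighub [ 0.5824 -0.2211  0.07  ]
R_FL [ 0.4463 -0.0298  0.026 ]
R_FR [ 0.4507 -0.1012  0.026 ]
R_RR [ 0.6131 -0.0914  0.026 ]
R_RL [ 0.6084 -0.0179  0.026 ]
side hub [0.4966 0.0595 0.06  ] [0.514 0.06  0.06 ] [0.4789 0.0591 0.06  ]
```

Confirmed: the small dark casting stands in the left lane at (213,199), with the ring behind it at (211,175). The hub top is at about (0.495, 0.058), which both cameras give, and the lane yaw is about 4.2°. I'll go up first, turning the tool to yaw 94 so the jaws lie along the lane.

```bash
cat >> h.py <<'E'
from scipy.spatial.transform import Rotation as Ro
def goto(p,yaw=None,src=None):
    s=telemetry.observe(); R=Ro.from_euler('xyz',s['tool_rot'],degrees=True)
    d=np.array(p)-s['eef_pos']; print('t',s['time_s'],'pos',s['eef_pos'].round(4),'rot',s['tool_rot'].round(2),'w',s['width'],'F',s['force'].round(1))
    print('units xyz',(R.inv().apply(d)/.025).round(3))
    if yaw is not None:
        T=Ro.from_euler('xyz',[180,0,yaw],degrees=True); print('rotvec total',(R.inv()*T).as_rotvec().round(4)); print('units after turn',(T.inv().apply(d)/.025).round(3))
E
python3 -m crank '[[[0,0,-1],[0,0,-0.1185],85],[[0,0,-1],[0,0,-0.1185],85],[[0,0,-1],[0,0,-0.1185],85],[[0,0,-1],[0,0,-0.1185],85],[[0,0,0],[0,0,-0.1185],85],[[0,0,0],[0,0,-0.1185],85],[[0,0,0],[0,0,-0.1185],85],[[0,0,0],[0,0,-0.1185],85],[[0,0,0],[0,0,-0.1185],85],[[0,0,0],[0,0,-0.1185],85],[[0,0,0],[0,0,0],85]]' 40
python3 -c "
from h import *
goto([.495,.058,.2],94.2)"
```

```text
time_s: 1.42
eef_pos: [0.233, -0.4705, 0.3313]
tool_rot: [-180.0, 0.0, 94.3]
force: [-0.1, -0.3, 0.2]
width: 0.0853
t 1.4167 pos [ 0.233  -0.4705  0.3313] rot [-180.      0.     94.35] w 0.08533285046109959 F [-0.1 -0.3  0.2]
units xyz [20.283 12.054  5.252]
rotvec total [-0.      0.      0.0026]
units after turn [20.314 12.002  5.253]
```

```bash

python3 -m crank '[[[1,0.6,0],[0,0,0],85],[[1,0.6,0],[0,0,0],85],[[1,0.6,0],[0,0,0],85],[[1,0.6,0],[0,0,0],85],[[1,0.6,0],[0,0,0],85],[[1,0.6,0],[0,0,0],85],[[1,0.6,0],[0,0,0],85],[[1,0.6,0],[0,0,0],85],[[1,0.6,0],[0,0,0],85],[[1,0.6,0],[0,0,0],85],[[1,0.6,0],[0,0,0],85],[[1,0.6,0],[0,0,0],85],[[1,0.6,0.5],[0,0,0],85],[[1,0.6,0.5],[0,0,0],85],[[1,0.6,0.8],[0,0,0],85],[[1,0.6,0.8],[0,0,0],85],[[1,0.6,0.8],[0,0,0],85],[[1,0.6,0.8],[0,0,0],85],[[1,0.6,0.8],[0,0,0],85],[[1,0.6,0.3],[0,0,0],85]]'
python3 -m crank '[[[0.3,0.05,0],[0,0,0],85],[[0,0,0],[0,0,0],85]]'
python3 - <<'E'
from h import *
goto([.4955,.058,.032],94.2)
E
```

```text
time_s: 3.08
eef_pos: [0.4939, 0.0516, 0.1961]
tool_rot: [-179.8, 0.0, 94.1]
force: [0.5, 0.3, 0.1]
width: 0.0853
time_s: 3.25
eef_pos: [0.496, 0.0596, 0.1981]
tool_rot: [-179.9, -0.0, 94.3]
force: [-0.3, -0.4, 0.9]
width: 0.0852
t 3.25 pos [0.496  0.0596 0.1981] rot [-1.7992e+02 -1.0000e-02  9.4290e+01] w 0.0852353050720219 F [-0.3 -0.4  0.9]
units xyz [-0.064 -0.014  6.644]
rotvec total [-0.0014 -0.0002  0.0015]
units after turn [-0.063 -0.023  6.644]
```

```bash

python3 -m crank '[[[0,0,1],[0,0,0],85],[[0,0,1],[0,0,0],85],[[0,0,1],[0,0,0],75],[[0,0,1],[0,0,0],70],[[0,0,1],[0,0,0],70],[[0,0,0.8],[0,0,0],70],[[0,0,0.6],[0,0,0],70],[[0,0,0.2],[0,0,0],70],[[0,0,0],[0,0,0],70]]'
python3 - <<'E'
from h import *
snap('side','pics/s1.png',(150,120,350,270),4)
goto([.4955,.058,.032],94.2)
E
```

```text
time_s: 4.0
eef_pos: [0.4948, 0.0568, 0.0334]
tool_rot: [-179.9, 0.0, 94.1]
force: [0.7, -0.0, 0.3]
width: 0.0697
t 4.05 pos [0.4958 0.0571 0.0343] rot [-1.7999e+02  2.0000e-02  9.4130e+01] w 0.06989439196759616 F [ 0.9 -0.3 -0.6]
units xyz [ 0.036 -0.011  0.092]
rotvec total [-0.0001  0.0003 -0.0012]
units after turn [ 0.036 -0.011  0.092]
```

View pics/s1.png

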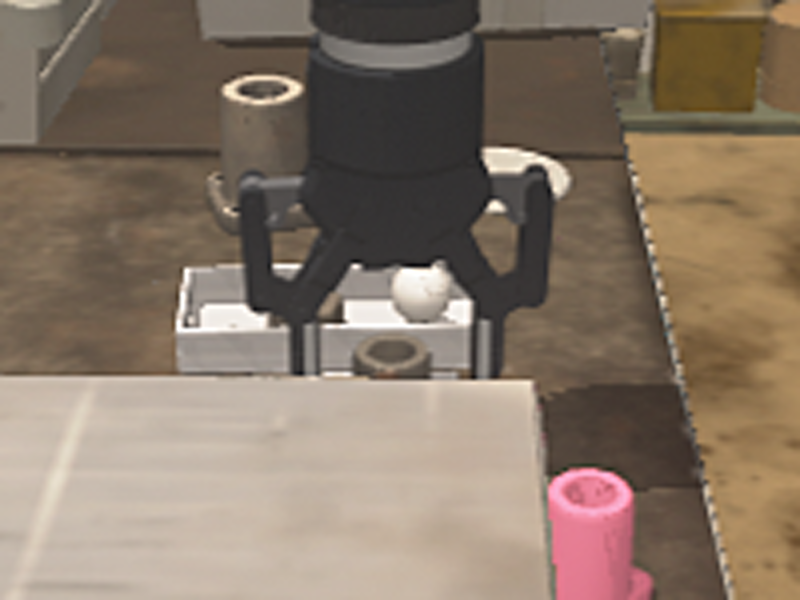

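The hub (crop px 392,355) is centred between the fingers (303 and 485), so I'll close.

```bash

python3 -m crank '[[[0,0,0],[0,0,0],30],[[0,0,0],[0,0,0],30],[[0,0,0],[0,0,0],30],[[0,0,0],[0,0,0],30],[[0,0,0],[0,0,0],30],[[0,0,0],[0,0,0],30],[[0,0,0],[0,0,0],30],[[0,0,0],[0,0,0],30]]' 60
python3 -m crank '[[[0,0,-0.4],[0,0,0],30],[[0,0,-0.6],[0,0,0],30],[[0,0,-0.8],[0,0,0],30],[[0,0,-0.8],[0,0,0],30],[[0,0,-0.8],[0,0,0],30],[[0,0,-0.8],[0,0,0],30],[[0,0,-0.8],[0,0,0],30],[[0,0,-0.3],[0,0,0],30],[[0,0,0],[0,0,0],30]]'
python3 - <<'E'
from h import *
snap('side','pics/s2.png',(150,100,350,250),4)
goto([.68,-.09,.16],94.2)
E
```

```text
time_s: 4.72
eef_pos: [0.4969, 0.0579, 0.0356]
tool_rot: [179.9, 0.0, 94.2]
force: [-0.6, -1.6, 7.3]
width: 0.0349
time_s: 5.47
eef_pos: [0.4972, 0.0581, 0.1682]
tool_rot: [179.8, -0.0, 94.2]
force: [-0.1, 0.6, -3.9]
width: 0.0345
t 5.5167 pos [0.4963 0.058  0.1667] rot [179.91  -0.    94.24] w 0.034345956026192996 F [ 0.2  0.1 -4.4]
units xyz [-6.447  6.89   0.278]
rotvec total [ 0.0016 -0.0001  0.0007]
units after turn [-6.442  6.895  0.268]
```

View pics/s2.png

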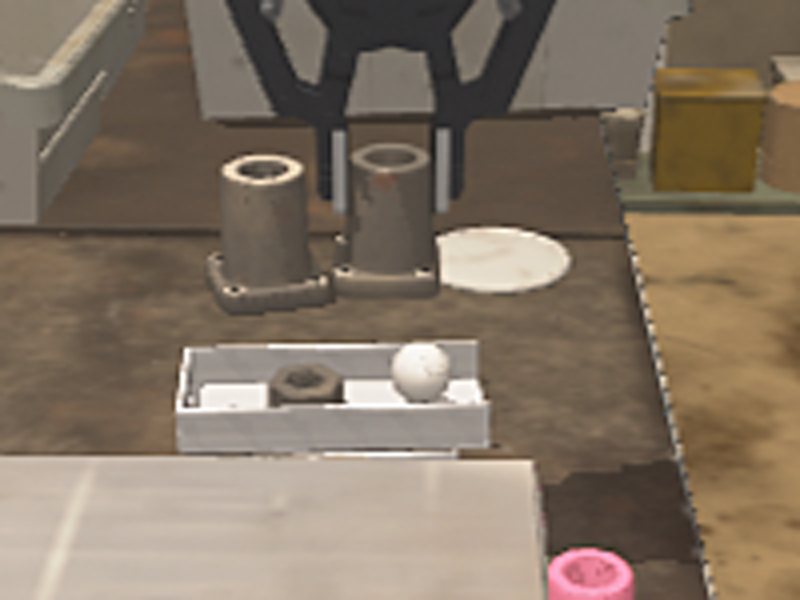

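```bash

python3 - <<'E'
from h import *
for u,v in [(262,94),(325,80),(293,84),(290,62),(293,52)]: print(ray('top',u,v,.005).round(3))
E
python3 -m crank '[[[-0.4,0.4,0],[0,0,0],30],[[-0.7,0.7,0],[0,0,0],30],[[-0.7,0.7,0],[0,0,0],30],[[-0.7,0.7,0],[0,0,0],30],[[-0.7,0.7,0],[0,0,0],30],[[-0.7,0.7,0],[0,0,0],30],[[-0.7,0.7,0],[0,0,0],30],[[-0.7,0.7,0],[0,0,0],30],[[-0.7,0.7,0],[0,0,0],30],[[-0.4,0.6,0],[0,0,0],30],[[0,0,0],[0,0,0],30]]'
python3 - <<'E'
from h import *
goto([.675,-.09,.04],94.2)
E
```

```text
[ 0.764 -0.062  0.005]
[ 0.802 -0.221  0.005]
[ 0.791 -0.14   0.005]
[ 0.849 -0.133  0.005]
[ 0.876 -0.14   0.005]
time_s: 6.43
eef_pos: [0.675, -0.0926, 0.163]
tool_rot: [-180.0, 0.1, 94.1]
force: [1.3, -0.2, -4.5]
width: 0.0346
t 6.4333 pos [ 0.675  -0.0926  0.163 ] rot [-1.7998e+02  7.0000e-02  9.4090e+01] w 0.03463093659887319 F [ 1.3 -0.2 -4.5]
units xyz [0.11  0.01  4.921]
rotvec total [-0.0003  0.0013 -0.002 ]
units after turn [0.104 0.009 4.921]
```

```bash

python3 -m crank '[[[0,0,0.6],[0,0,0],30],[[0,0,0.8],[0,0,0],30],[[0,0,0.8],[0,0,0],30],[[0,0,0.8],[0,0,0],30],[[0,0,0.8],[0,0,0],30],[[0,0,0.6],[0,0,0],30],[[0,0,0.4],[0,0,0],30],[[0,0,0.1],[0,0,0],30],[[0,0,0],[0,0,0],30],[[0,0,0],[0,0,0],30]]'
python3 -m crank '[[[0,0,0.08],[0,0,0],30],[[0,0,0.04],[0,0,0],30],[[0,0,0],[0,0,0],30],[[0,0,0],[0,0,0],30]]'
python3 -m crank '[[[0,0,0.04],[0,0,0],30],[[0,0,0.04],[0,0,0],30],[[0,0,0],[0,0,0],30],[[0,0,0],[0,0,0],30]]'
```

```text
time_s: 7.27
eef_pos: [0.6726, -0.0896, 0.044]
tool_rot: [180.0, 0.0, 94.2]
force: [0.6, -1.1, -4.0]
width: 0.0351
time_s: 7.6
eef_pos: [0.6726, -0.0895, 0.0414]
tool_rot: [179.9, 0.0, 94.2]
force: [0.9, -0.4, -4.1]
width: 0.0345
time_s: 7.93
eef_pos: [0.6721, -0.0894, 0.0387]
tool_rot: [-180.0, -0.0, 94.2]
force: [0.5, 0.1, -4.0]
width: 0.0348
```

```bash

python3 -m crank '[[[0,0,0.08],[0,0,0],30],[[0,0,0.08],[0,0,0],30],[[0,0,0],[0,0,0],30],[[0,0,0],[0,0,0],30]]'
python3 -m crank '[[[0,0,0.04],[0,0,0],30],[[0,0,0.04],[0,0,0],30],[[0,0,0],[0,0,0],30],[[0,0,0],[0,0,0],30]]'
```

```text
time_s: 8.27
eef_pos: [0.672, -0.0894, 0.0345]
tool_rot: [-180.0, -0.0, 94.2]
force: [0.6, 0.2, -3.8]
width: 0.0347
time_s: 8.6
eef_pos: [0.6722, -0.0894, 0.0327]
tool_rot: [-180.0, -0.0, 94.2]
force: [-0.8, -1.0, -3.7]
width: 0.0346
```

```bash

python3 -m crank '[[[0,0,0.04],[0,0,0],30],[[0,0,0.03],[0,0,0],30],[[0,0,0],[0,0,0],30],[[0,0,0],[0,0,0],30]]'
python3 - <<'E'
from h import *
snap('side','pics/s3.png',(150,100,350,250),4)
E
```

```text
time_s: 8.93
eef_pos: [0.6725, -0.0894, 0.0317]
tool_rot: [180.0, 0.0, 94.2]
force: [-0.8, 0.4, 0.5]
width: 0.0349
```

View pics/s3.png

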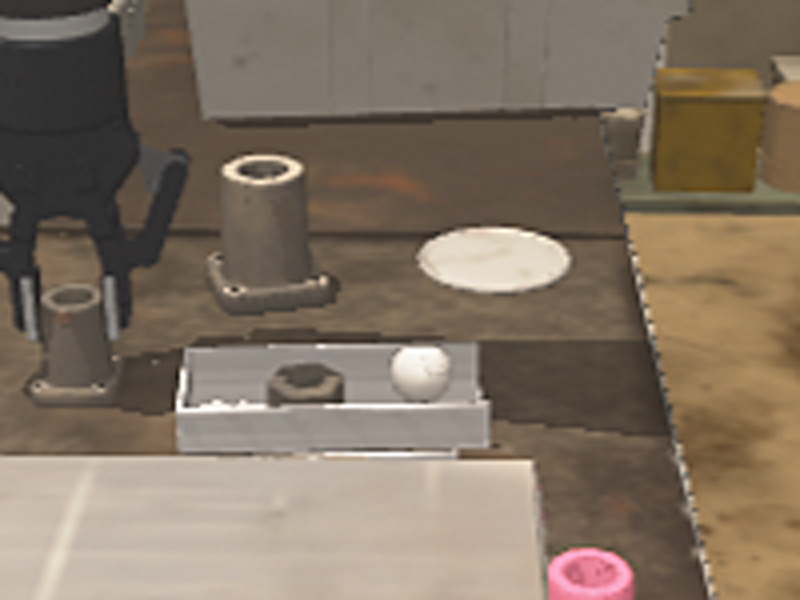

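The force rose from -4 N to +0.5 N, and the casting (crop px 75,345) stands on the bench. I'll release it and lift.

```bash

python3 -m crank '[[[0,0,0],[0,0,0],45],[[0,0,0],[0,0,0],60],[[0,0,0],[0,0,0],75],[[0,0,0],[0,0,0],75],[[0,0,0],[0,0,0],75],[[0,0,0],[0,0,0],75],[[0,0,-0.4],[0,0,0],75],[[0,0,-0.8],[0,0,0],75],[[0,0,-1],[0,0,0],75],[[0,0,-1],[0,0,0],75],[[0,0,-1],[0,0,0],75],[[0,0,-0.8],[0,0,0],75],[[0,0,0],[0,0,0],75]]'
python3 - <<'E'
from h import *
goto([.555,.0605,.16],94.2)
E
```

```text
time_s: 10.07
eef_pos: [0.6755, -0.0899, 0.1624]
tool_rot: [179.4, 0.1, 94.2]
force: [1.2, -0.3, 0.4]
width: 0.075
t 10.0667 pos [ 0.6755 -0.0899  0.1624] rot [1.7945e+02 1.2000e-01 9.4240e+01] w 0.07497202555795794 F [ 1.2 -0.3  0.4]
units xyz [ 6.355 -4.362  0.042]
rotvec total [0.0097 0.002  0.0007]
units after turn [ 6.352 -4.366  0.097]
```

```bash

python3 - <<'E'
from h import *
snap('top','pics/t2.png',(170,90,380,240),3.8)
for n in ('ring_small','lane_a','casting','lid'):
  for b in eyes.boxes_of(n,'top'):
    r=b['rect'];print(n,round(b['score'],2),[round(x,1) for x in (r[0]*512,r[1]*384,r[2]*512,r[3]*384)], ray('top',r[0]*512-.5,r[1]*384-.5,.026).round(4))
E
```

```text
ring_small 0.7 [212.7, 174.8, 23.7, 21.5] [0.5541 0.0576 0.026 ]
lane_a 0.84 [210.3, 180.0, 34.2, 70.4] [0.5412 0.0633 0.026 ]
casting 0.74 [169.8, 233.9, 25.3, 20.3] [0.4112 0.1564 0.026 ]
lid 0.77 [348.3, 223.4, 30.5, 38.7] [ 0.44   -0.2674  0.026 ]
```

View pics/t2.png

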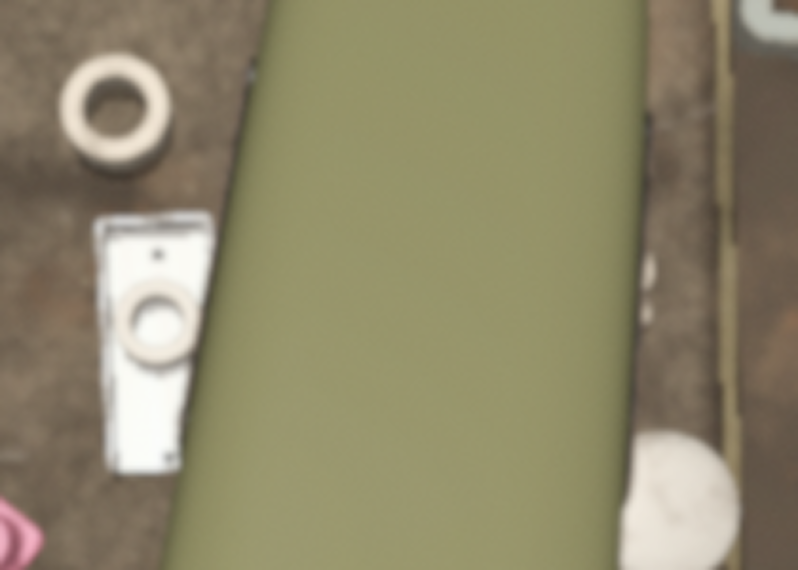

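The ring is undisturbed at top crop (158,322), which gives about (0.555, 0.060) and matches lane centre + 14 mm. Next I'll move above it.

```bash

python3 -m crank '[[[0.4,-0.3,0],[0,0,0],75],[[0.7,-0.5,0],[0,0,0],75],[[0.7,-0.5,0],[0,0,0],75],[[0.7,-0.5,0],[0,0,0],75],[[0.7,-0.5,0],[0,0,0],75],[[0.7,-0.5,0],[0,0,0],75],[[0.7,-0.5,0],[0,0,0],75],[[0.7,-0.5,0],[0,0,0],75],[[0.7,-0.5,0],[0,0,0],75],[[0.35,-0.1,0],[0,0,0],75],[[0,0,0.4],[0,0,0],75],[[0,0,0.8],[0,0,0],75],[[0,0,0.8],[0,0,0],75],[[0,0,0.4],[0,0,0],75],[[0,0,0],[0,0,0],75],[[0,0,0],[0,0,0],75]]'
python3 - <<'E'
from h import *
goto([.555,.0595,.04],94.2)
E
```

```text
time_s: 11.65
eef_pos: [0.5506, 0.0601, 0.0951]
tool_rot: [-179.9, 0.0, 94.2]
force: [0.1, 0.3, 0.1]
width: 0.0749
t 11.65 pos [0.5506 0.0601 0.0951] rot [-1.7989e+02  2.0000e-02  9.4200e+01] w 0.07490673454986017 F [0.1 0.3 0.1]
units xyz [-0.035  0.177  2.202]
rotvec total [-0.002   0.0003 -0.0001]
units after turn [-0.036  0.173  2.203]
```

```bash

python3 -m crank '[[[0,0.18,0.6],[0,0,0],75],[[0,0,0.8],[0,0,0],75],[[0,0,0.6],[0,0,0],75],[[0,0,0.2],[0,0,0],75],[[0,0,0],[0,0,0],75],[[0,0,0],[0,0,0],75]]'
python3 - <<'E'
from h import *
snap('side','pics/s4.png',(170,150,310,255),5.5)
goto([.555,.0595,.02],94.2)
E
```

```text
time_s: 12.15
eef_pos: [0.5561, 0.061, 0.0419]
tool_rot: [179.9, -0.0, 94.2]
force: [-0.5, -1.2, -0.4]
width: 0.0753
t 12.2 pos [0.5565 0.061  0.0423] rot [179.88  -0.    94.23] w 0.07472354422774129 F [-0.3  0.1 -0.4]
units xyz [-0.057 -0.066  0.89 ]
rotvec total [ 0.0021 -0.0001  0.0005]
units after turn [-0.057 -0.064  0.89 ]
```

View pics/s4.png

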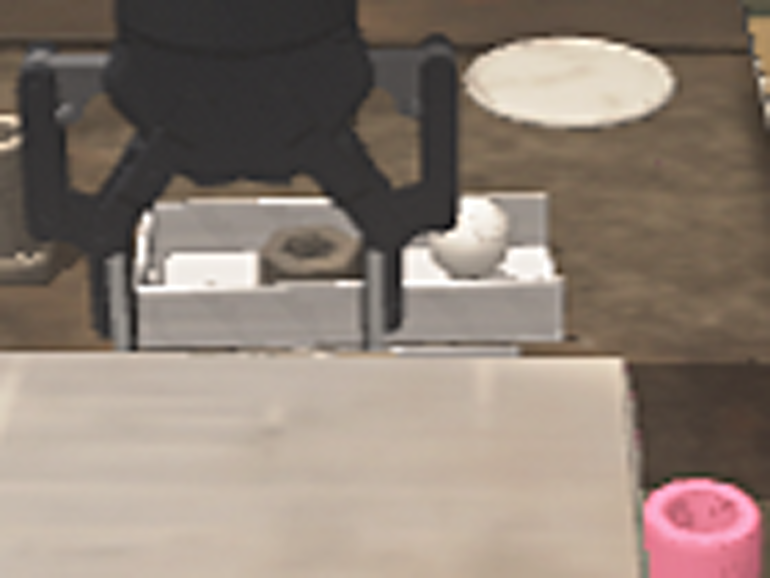

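```bash

python3 - <<'E'
from h import *
for z in(.035,.04,.045,.05,.055,.06): print(z, ray('side',170+125/5.5-.5,150+350/5.5-.5,z).round(3), ray('side',170+92/5.5-.5,150+335/5.5-.5,z).round(3))
E
python3 -m crank '[[[0,-0.05,0.4],[0,0,0],75],[[0,0,0.4],[0,0,0],75],[[0,0,0.2],[0,0,0],75],[[0,0,0],[0,0,0],75],[[0,0,0],[0,0,0],75]]'
```

```text
0.035 [0.602 0.042 0.035] [0.615 0.032 0.035]
0.04 [0.601 0.051 0.04 ] [0.613 0.041 0.04 ]
0.045 [0.599 0.059 0.045] [0.612 0.049 0.045]
0.05 [0.598 0.067 0.05 ] [0.61  0.058 0.05 ]
0.055 [0.596 0.076 0.055] [0.608 0.066 0.055]
0.06 [0.594 0.084 0.06 ] [0.607 0.075 0.06 ]
time_s: 12.62
eef_pos: [0.5533, 0.0609, 0.0153]
tool_rot: [-179.9, 0.0, 94.2]
force: [-0.1, -0.4, 0.2]
width: 0.0749
```

```bash

python3 -m crank '[[[0,0.05,0.2],[0,0,0],75],[[0,0,0.15],[0,0,0],75],[[0,0,0.1],[0,0,0],75],[[0,0,0],[0,0,0],75],[[0,0,0],[0,0,0],75]]'
```

```text
time_s: 13.03
eef_pos: [0.5551, 0.061, 0.0046]
tool_rot: [-180.0, 0.0, 94.2]
force: [0.3, -0.2, -0.1]
width: 0.0752
```

```bash

python3 -m crank '[[[0,0,0],[0,0,0],66],[[0,0,0],[0,0,0],62],[[0,0,0],[0,0,0],58],[[0,0,0],[0,0,0],58],[[0,0,0],[0,0,0],58]]' 60
python3 -m crank '[[[0,0,0],[0,0,0],48],[[0,0,0],[0,0,0],48],[[0,0,0],[0,0,0],48],[[0,0,0],[0,0,0],48],[[0,0,0],[0,0,0],48],[[0,0,0],[0,0,0],48]]'
```

```text
time_s: 13.45
eef_pos: [0.5554, 0.0611, 0.0049]
tool_rot: [180.0, -0.0, 94.2]
force: [0.3, -0.7, -0.3]
width: 0.0576
time_s: 13.95
eef_pos: [0.5555, 0.0611, 0.0055]
tool_rot: [180.0, -0.0, 94.2]
force: [-1.6, -0.1, 5.5]
width: 0.0526
```

```bash

python3 -m crank '[[[0,0,0],[0,0,0],48],[[0,0,0],[0,0,0],48]]'
python3 -m crank '[[[0,0,-0.2],[0,0,0],48],[[0,0,-0.4],[0,0,0],48],[[0,0,-0.6],[0,0,0],48],[[0,0,-0.8],[0,0,0],48],[[0,0,-0.8],[0,0,0],48],[[0,0,-0.4],[0,0,0],48],[[0,0,0],[0,0,0],48],[[0,0,0],[0,0,0],48]]'
python3 - <<'E'
from h import *
snap('side','pics/s5.png',(170,130,310,235),5.5)
goto([.4403,-.2631,.13],94.2)
E
```

```text
time_s: 14.12
eef_pos: [0.5555, 0.0611, 0.0055]
tool_rot: [180.0, -0.0, 94.2]
force: [-1.9, -1.3, 4.8]
width: 0.0529
time_s: 14.78
eef_pos: [0.5557, 0.0611, 0.0852]
tool_rot: [179.9, -0.0, 94.2]
force: [-0.2, 1.0, -2.6]
width: 0.0529
t 14.8333 pos [0.5548 0.061  0.0842] rot [-179.95   -0.     94.24] w 0.05263187375134123 F [-0.9  0.3 -2.4]
units xyz [-12.59   -5.527  -1.826]
rotvec total [-0.0009 -0.      0.0007]
units after turn [-12.594  -5.516  -1.831]
```

View pics/s5.png

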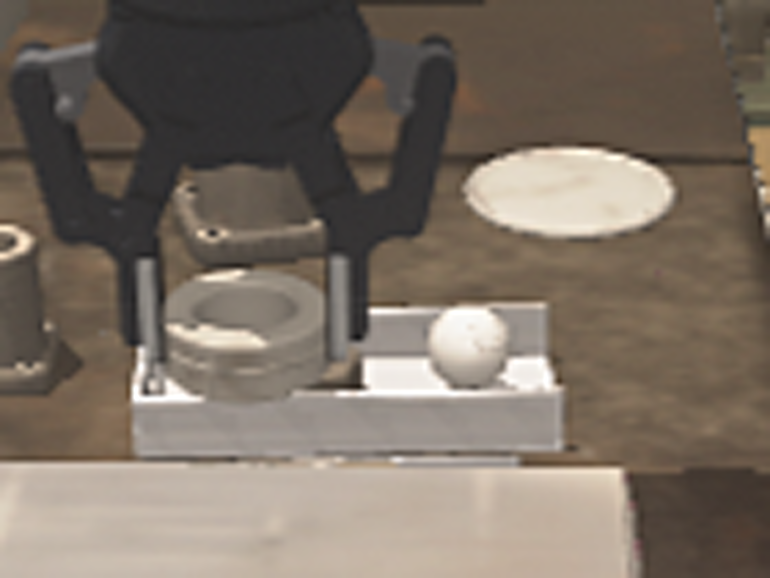

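```bash

python3 - <<'E'
from h import *
print(ray('side',170+569.5/5.5-.5,130+191.5/5.5-.5,.005))
for u,v in[(410,120),(435,230),(460,340)]: print(ray('top',u,v,.25).round(3))
im=np.load('pics/last_top.npy')
E
python3 -m crank '[[[0,0,-0.8],[0,0,0],48],[[0,0,-0.8],[0,0,0],48],[[-0.4,-0.2,-0.8],[0,0,0],48],[[-0.8,-0.35,-0.2],[0,0,0],48],[[-0.8,-0.35,0],[0,0,0],48],[[-0.8,-0.35,0],[0,0,0],48],[[-0.8,-0.35,0],[0,0,0],48],[[-0.8,-0.35,0],[0,0,0],48],[[-0.8,-0.35,0],[0,0,0],48],[[-0.8,-0.35,0],[0,0,0],48],[[-0.8,-0.35,0],[0,0,0],48],[[-0.8,-0.35,0],[0,0,0],48],[[-0.8,-0.35,0],[0,0,0],48],[[-0.8,-0.35,0],[0,0,0],48],[[-0.8,-0.35,0],[0,0,0],48],[[-0.8,-0.35,0],[0,0,0],48],[[-0.8,-0.35,0],[0,0,0],48],[[-0.8,-0.35,0],[0,0,0],48],[[-0.2,-0.1,0],[0,0,0],48],[[0,0,0],[0,0,0],48]]'
python3 - <<'E'
from h import *
snap('top','pics/t3.png',(270,150,430,270),4.5)
goto([.4403,-.2625,.03],94.2)
E
```

```text
[ 0.44154754 -0.25554719  0.005     ]
[ 0.628 -0.343  0.25 ]
[ 0.415 -0.382  0.25 ]
[ 0.215 -0.419  0.25 ]
time_s: 16.5
eef_pos: [0.4389, -0.264, 0.1484]
tool_rot: [-179.9, -0.1, 94.1]
force: [0.1, 0.6, -3.2]
width: 0.0526
t 16.55 pos [ 0.4393 -0.263   0.1485] rot [-1.799e+02 -1.200e-01  9.416e+01] w 0.05231824264381005 F [-0.2  0.8 -2.5]
units xyz [0.007 0.049 4.742]
rotvec total [-0.0018 -0.0021 -0.0008]
units after turn [0.017 0.041 4.742]
```

View pics/t3.png

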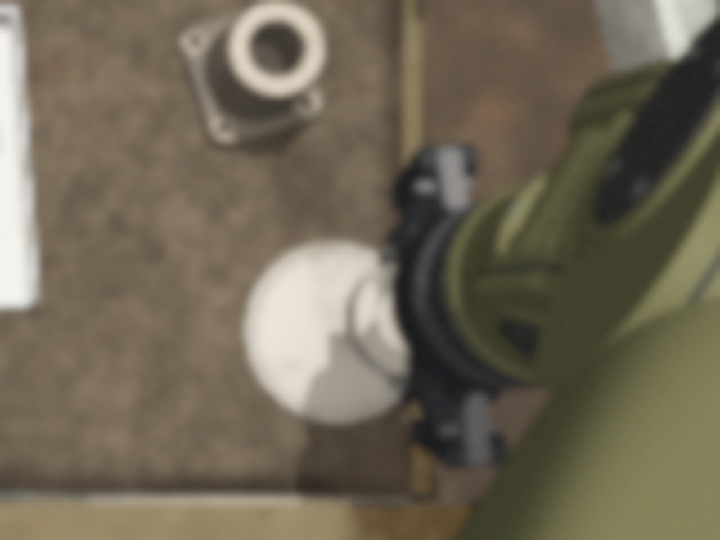

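```bash

python3 - <<'E'
from h import *
print(ray('top',270+337/4.5-.4,150+331.5/4.5-.4,.005), ray('top',270+244/4.5-.4,150+331.5/4.5-.4,.005))
for z in(.147,.169): print(ray('top',270+347/4.5-.4,150+325/4.5-.4,z))
E
python3 -m crank '[[[0,0.05,0.6],[0,0,0],48],[[0,0,0.8],[0,0,0],48],[[0,0,0.8],[0,0,0],48],[[0,0,0.8],[0,0,0],48],[[0,0,0.8],[0,0,0],48],[[0,0,0.6],[0,0,0],48],[[0,0,0.4],[0,0,0],48],[[0,0,0.2],[0,0,0],48],[[0,0,0],[0,0,0],48],[[0,0,0],[0,0,0],48]]'
```

```text
[ 0.44038639 -0.26406999  0.005     ] [ 0.43989058 -0.21386698  0.005     ]
[ 0.43542004 -0.23841791  0.147     ]
[ 0.43409944 -0.23359722  0.169     ]
time_s: 17.38
eef_pos: [0.4419, -0.263, 0.0251]
tool_rot: [180.0, 0.0, 94.3]
force: [-0.0, -0.0, -1.9]
width: 0.0523
```

```bash

python3 -m crank '[[[0,-0.05,0.3],[0,0,0],48],[[0,0,0.2],[0,0,0],48],[[0,0,0.08],[0,0,0],48],[[0,0,0],[0,0,0],48],[[0,0,0],[0,0,0],48]]'
python3 -m crank '[[[0,0,0.04],[0,0,0],48],[[0,0,0.04],[0,0,0],48],[[0,0,0],[0,0,0],48],[[0,0,0],[0,0,0],48]]'
```

```text
time_s: 17.8
eef_pos: [0.4401, -0.2633, 0.0103]
tool_rot: [-180.0, -0.0, 94.2]
force: [0.4, -0.2, -2.3]
width: 0.0525
time_s: 18.13
eef_pos: [0.4402, -0.2634, 0.0083]
tool_rot: [180.0, 0.0, 94.2]
force: [0.5, 0.5, -2.7]
width: 0.0525
```

```bash

python3 -m crank '[[[0,0,0.04],[0,0,0],48],[[0,0,0.03],[0,0,0],48],[[0,0,0],[0,0,0],48],[[0,0,0],[0,0,0],48]]'
python3 -m crank '[[[0,0,0.03],[0,0,0],48],[[0,0,0],[0,0,0],48],[[0,0,0],[0,0,0],48]]'
python3 -c "
from h import *
snap('side','pics/s6.png',(200,110,340,215),5.5)"
```

```text
time_s: 18.47
eef_pos: [0.4402, -0.2633, 0.0065]
tool_rot: [180.0, -0.0, 94.2]
force: [0.0, -0.7, -2.5]
width: 0.0527
time_s: 18.72
eef_pos: [0.4403, -0.2633, 0.0065]
tool_rot: [180.0, 0.0, 94.2]
force: [-1.5, 1.3, 6.9]
width: 0.0527
```

View pics/s6.png

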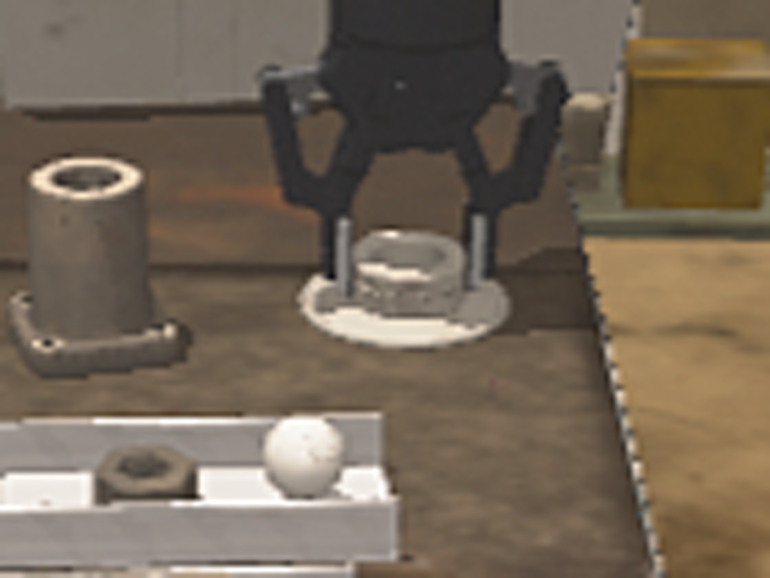

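```bash

python3 - <<'E'
from h import *
c=np.array([.4403,-.2631])
for n,p in [('lid near top edge',[c[0],c[1]+.0485,.005]),('lid near bottom',[c[0],c[1]+.0485,0]),('lid far top',[c[0],c[1]-.0485,.005]),('ring near base',[c[0],c[1]+.028,.005]),('ring top far',[c[0],c[1]-.028,.027]),('ring top near',[c[0],c[1]+.028,.027])]:
    q=proj('side',p); print(n,((q+.5-[200,110])*5.5).round(1))
E
```

```text
lid near top edge [409.4 339.2]
lid near bottom [409.1 349.4]
lid far top [404.4 253.8]
ring near base [408.3 320. ]
ring top far [406.6 227.5]
ring top near [409.6 275.2]
```

Contact is confirmed: the force went from -2.5 to +6.9 N. The ring (crop px 409,270) lies centred on the lid, close to the predicted outline. I'll release it and lift.

```bash

python3 -m crank '[[[0,0,-0.02],[0,0,0],54],[[0,0,0],[0,0,0],60],[[0,0,0],[0,0,0],68],[[0,0,0],[0,0,0],75],[[0,0,0],[0,0,0],75],[[0,0,0],[0,0,0],75],[[0,0,0],[0,0,0],75],[[0,0,-0.3],[0,0,0],75],[[0,0,-0.8],[0,0,0],75],[[0,0,-1],[0,0,0],75],[[0,0,-1],[0,0,0],75],[[0,0,-1],[0,0,0],75],[[0,0,-1],[0,0,0],75],[[0,0,-1],[0,0,0],75],[[0,0,-0.4],[0,0,0],75],[[0,0,0],[0,0,0],75]]'
python3 -m crank '[[[1,0,-0.5],[0,0,0],75],[[1,0,-0.5],[0,0,0],75],[[1,0,0],[0,0,0],75],[[1,0,0],[0,0,0],75],[[1,0,0],[0,0,0],75],[[1,0,0],[0,0,0],75],[[1,0,0],[0,0,0],75],[[1,0,0],[0,0,0],75],[[1,0,0],[0,0,0],75],[[1,0,0],[0,0,0],75],[[1,-0.5,0],[0,0,0],75],[[1,-0.5,0],[0,0,0],75],[[0,0,0],[0,0,0],75],[[0,0,0],[0,0,0],75]]'
python3 - <<'E'
from h import *
snap('top','pics/t4.png',(170,70,380,240),3.5)
snap('side','pics/s7.png',(130,110,330,250),4)
E
```

```text
time_s: 20.1
eef_pos: [0.4421, -0.2644, 0.1719]
tool_rot: [179.7, 0.2, 94.2]
force: [0.9, -0.1, 0.6]
width: 0.075
time_s: 21.27
eef_pos: [0.3915, 0.0347, 0.1925]
tool_rot: [-179.8, 0.0, 94.4]
force: [0.4, 0.5, 0.5]
width: 0.0751
```

View pics/t4.png

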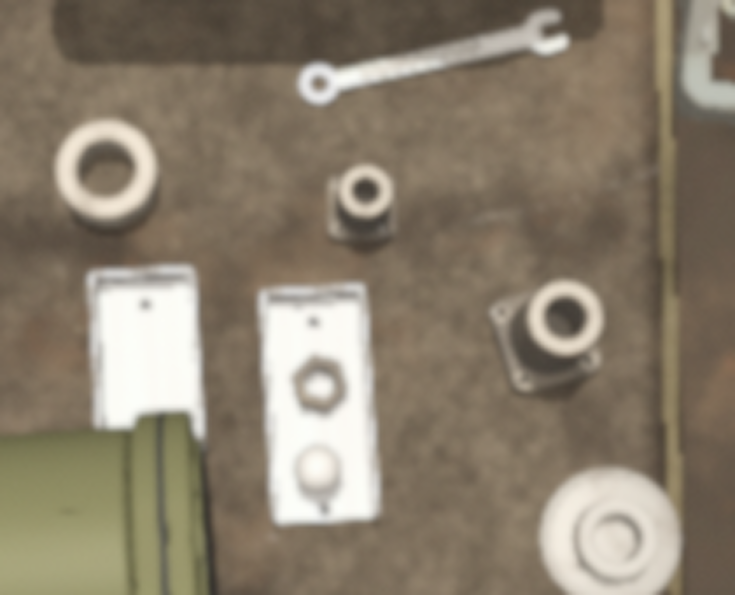

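View pics/s7.png

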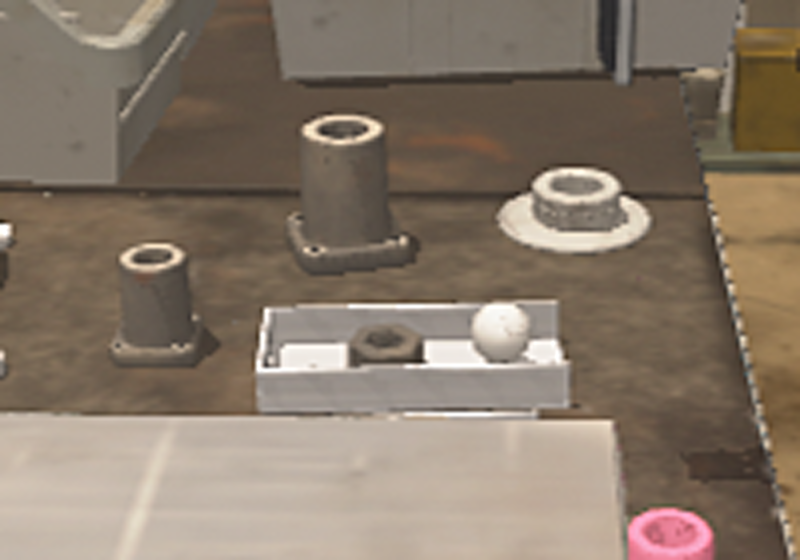

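```bash
python3 - <<'E'
from h import *
im=np.load('pics/last_top.npy')[195:255,315:375]
o=cv2.resize(im,None,fx=9,fy=9,interpolation=cv2.INTER_CUBIC); cl=cv2.createCLAHE(4,(4,4)).apply(o[:,:,1])
cv2.imwrite('pics/lid.png',cl)
E
```

```text
(no output)
```

View pics/lid.png

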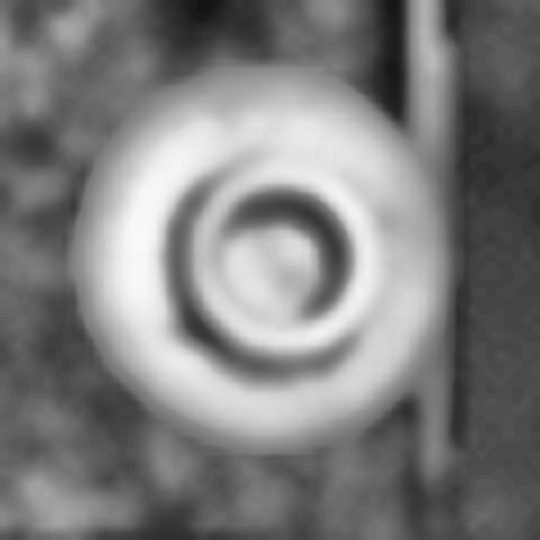

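```bash
python3 - <<'E'
from h import *
g=lambda x,y:(315+x/9-.45,195+y/9-.45)
print('lid',ray('top',*g(261,259),.005)[:2].round(4),'ring top',ray('top',*g(285,261),.027)[:2].round(4),ray('top',*g(285,257),.027)[:2].round(4))
h=lambda x,y:(130+x/4-.4,110+y/4-.4)
print('side ring',ray('side',*h(577,186),.027)[:2].round(4),'side lid',ray('side',*h(573.5,(167+247)/2),.0035)[:2].round(4))
E
```

```text
lid [ 0.4402 -0.2618] ring top [ 0.4385 -0.2635] [ 0.4396 -0.2635]
side ring [ 0.4401 -0.2566] side lid [ 0.4412 -0.2776]
```

From the top camera, the ring centre is within about 2 mm of the lid centre. The casting stands upright on bare bench at top crop (363,205). The gripper is clear of everything, so I'll hand in.

```bash
python3 - <<'E'
from h import *
print(workorder.hand_in())
E
```

```text
the job is handed in; nothing more can be done
None
```

The job is done and handed in, in the order asked, with the robot's clock at about 21 s of the 58 s allowed.

- **Casting:** I lifted the small dark casting out of the left lane and stood it on the bare bench behind the right-hand lane, at about (0.672, -0.089). The last pictures show it upright and clear of everything.
- **Ring:** I took the ring out of the lane and laid it on the lid. The top camera puts the ring centre about 2 mm from the lid centre, at about (0.439, -0.2635) against (0.440, -0.262), and it lies flat. The arm was about 0.19 m up and touching nothing at hand-in.

Some checks disagreed:
- **Lid centre from the side camera:** in the final picture the side camera put the ring about 2 cm off the lid centre. I discounted this because the ring hid the lid's far edge. An earlier side measurement, with the ring still in the gripper, put the lid centre about 7 mm from the top camera's. I trusted the top camera, since the lid and ring outlines predicted from it matched the side picture to within a few millimetres.
- **Grip widths:** the measured finger opening was below the stated sizes, 34.5 mm on the 42 mm hub and 52.6 mm on the 56 mm ring. Both grips held without slipping.

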